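# Reverse the comparison beam on its pivot pin

## Robot

A 6-joint arm with a two-finger parallel gripper is mounted at the origin on the work surface. World frame = base frame: x ahead of the robot, y to its left, z up, the work surface at z = 0. Lengths are in m, angles in rad, forces in N, time in s.
With the tool pointing down it reaches from about 0.25 to 0.725 m from the base axis. Payload 4 kg.
Tool frame: the origin (TCP) lies on the centre line of the jaws, within the pads' length; the fingertips stand 17 mm ahead of it and the grasp point (between the pads) lies 2 mm behind it; z points along the fingers, y is the line along which they close (so a half turn about z gives the same grasp; the last joint's range is limited). The gripper opens to 85 mm and grips with 20 to 120 N. Pads are 22 mm wide; open, the fingers measure 114 mm over their backs; the gripper's body (76 mm by 85 mm) begins 54 mm behind the grasp point. The pads swing forward as they close: fully open they stand 13 mm farther back than shut.
Start: joints at [1.289, 0.241, 0.005, 1.335, 0, 1.571], TCP at [0.139, 0.48, 0.248] pointing down, gripper open.
Joint ranges: [-2.72, 2.72], [-1.05, 1.87], [-1.09, 1.28], [-1.99, 2.15], [-1.42, 1.44], [-3.14, 3.14]. Speed limits (rad/s): [2.79, 2.79, 3.14, 3.14, 3.14, 3.14].

## Interface

Orientations are given as a unit quaternion [x, y, z, w].
In Python, from workcell import bot, camera, get_calibration gives the robot as it stands.
- The arm moves only by the tool apply_moves, never from a script. Its argument "steps" is a list of rows, each a list of 3 entries, a list of its own where there are three numbers: the shift along the tool's x, y, z as a fraction of full scale, then the turn, a rotation vector about the tool's x, y, z as a fraction of full scale, then the opening, from 0 (shut) to 1 (fully open). A call has exactly 8 rows; each row shifts and turns the commanded pose from where the row before left it, along the tool's axes as they then stand; what a row does not reach is not made up. Full scale, the value 1, is 20 cm for a shift and pi rad for a turn. A row lasts 1/12 s, in which the tool goes at most 41.7 mm and 7.16 degrees, less where a joint would pass 70% of its speed; a pose out of reach is approached as far as the arm can. A call with a number of a shift or a turn outside -1 to 1 is refused whole. A call with a gripper value outside its range is refused whole. The fingers move at their own pace and stop on an object; the grip force is fixed at half the most. Time passes only in rows, so rows that do not move let the fingers close, or fill a call up. It gives the time, the measured TCP pose, the force, the opening and the grip force at its end, in the units of the state.
- bot.get_obs(): the state, without advancing time (a new reading comes with each control period).
- camera(name): name is "scene" or "top" or "wrist"; returns (picture, depth): 400x640x3 uint8, red, green, blue; 400x640 float32, m along the optical axis (not along the pixel's ray), 0 where there is no reading.
- get_calibration(name): a dict with "fov_y" (degrees; the focal length in pixels is half the picture's height over the tangent of half this angle, whatever the lens; pixels are square), "cx", "cy" (the principal point, pixels), "rvec" (rotation vector, rad) and "tvec" (3), from world to camera coordinates, as OpenCV has them. Camera axes: x right, y down, z forward; pixel columns grow to the right and rows downward; lengths in m; the calibration is good to about 2 mm. A picture is of the moment at which its call begins: read the wrist's pose just before it. get_calibration takes no time and is no camera call; for the wrist camera it gives the pose at the moment of the call.
- bot.job_done(): hands the job in; it is judged then, once.
The state is a dict: "clock": time; "joint_pos": joint angles; "joint_vel": joint speeds; "tau": joint torques, N m; "eef_pos": TCP position; "tool_rot": TCP orientation; "ft_force": force on the tool from outside, world axes, zero at the start; "ft_torque": the same for the moment, N m; "grip_width": finger opening in m; "grasp_force": force on a finger pad.
Only numpy, scipy, OpenCV 4.12 (cv2) and the standard library are available. Lean on these libraries where they do the work, as an engineer would, in place of code of your own. Each camera call takes 0.05 s, during which the arm holds its last target. There are 200 camera calls.

## Task

Two small pivot stands are on the calibration bench; one carries the beam with a ball knob on one end. For the reversed reading, lift that beam clear of its pivot pin, turn it end for end and lower it (do not drop it) back onto the same pin, fully down and level, so that each arm lies between the guide posts where the other arm was. Leave the plain beam on the other stand where it is.

Things in the scene. Friction and masses are not known exactly. Their poses are not given: they have to be found in the camera images.
- stand: Fixed grey plate 150 x 90 x 12 mm (the other stand is alike). Origin: under its centre, on the pin's axis; x along the plate, z up. Steel pin 12 mm thick, 52 mm high, last 8 mm tapering to 4 mm, in a seat 32 mm wide, 20 mm high. At x = -60, +60 mm: rests 20 mm high, each with 10 mm round-topped guide posts at y = -20, +20 mm, 34 mm high, 30 mm free between them: they stop the beam swinging round.
- beam: Loose beam to reverse, 0.2-0.45 kg, balanced. Hub: upright aluminium tube 34 mm wide, 56 mm tall, 17 mm hole through it, over the pin; grip it anyhow above the arms. Flat steel arms 14 x 10 mm at its foot: -x has a ball, +x is plain, 115 mm long. Origin: hub axis, foot; z up. Starts seated, origin 20 mm above the bench (hub top 76 mm), x along the stand's x, ball at the stand's -x end.
- ball_end (a point): Centre of the black ball knob, 30 mm across, on the end of the beam: 105 mm from the hub's axis on the beam's -x side, 5 mm above the beam's origin.
- plain_beam: The beam on the other stand, to be left alone: the same kind of hub and arms, but without a ball and shorter, both ends plain, 85 mm each way. Origin at the foot of its hub, 20 mm above the bench.
Mind the look-alikes: they are no part of the job. Leave any orange look-alike of the beam alone. Leave any orange look-alike of the stand alone.

How it is judged:
On the way:
1. the beam is lifted clear of the pin (its foot above the pin's tip) (z of beam in the frame of stand above 0.053 m), for 0.1 s.
At the end, for the whole second after the job is handed in: Ball-ended beam on its own pin: hub axis within 8 mm of the pin's, foot 15 to 25 mm above the bench, level within 4 degrees, along the stand within 11 degrees, ball at the stand's +x end, at rest; the plain beam within 15 mm of its start (horizontal distance between beam and stand below 0.008 m and z of beam in the frame of stand between 0.015 and 0.025 m and angle between beam's own z axis and vertical below 0.07 rad and angle between the x axis of beam and the x axis of stand, either way round below 0.2 rad and x of ball_end in the frame of stand above 0.085 m and linear speed of beam below 0.02 m/s and distance of plain_beam from where it was at the start of the episode below 0.015 m); the robot touches nothing.
It fails at once if the ball-ended beam is dropped from above the pin (z of beam in the frame of stand above 0.04 m and contact force between the fingers and beam below 0.05 N and linear speed of beam above 0.3 m/s).
It fails at once if the plain beam is lifted or pushed away (distance of plain_beam from where it was at the start of the episode above 0.015 m).
It also fails if it takes over 42 s, if anything falls off the work surface, if the arm or the gripper's body presses on something with over 40 N, if the wrist force passes 120 N, or if a joint passes its speed limit or range.

## Working session

There is one attempt and no reset: what is moved stays moved. The work goes in short steps, Python scripts to look and compute and a tool call to move; the robot and the scene stay as the last step left them, time stands still between calls to the robot, and variables do not carry over. Pictures are saved under pics/ and viewed, at most 10 in all, crops included, and the job is handed in when it is done.

Besides the shell and the picture viewer there is one more tool, called after "Emit:" as name([rows], argument=value, ...), one row to a line, values as JSON. apply_moves: Moves the arm, as the interface text tells. Its arguments: {"type":"object","properties":{"steps":{"type":"array"}},"required":["steps"]}

```bash
mkdir -p pics
cat > h.py <<'E'
import numpy as np, cv2
from workcell import bot, camera, get_calibration
def grab(n,f=None):
    c=get_calibration(n); p,d=camera(n)
    np.savez(f'{n}.npz',p=p,d=d,R=cv2.Rodrigues(np.array(c['rvec'],float))[0],t=np.array(c['tvec'],float),k=[200/np.tan(np.radians(c['fov_y'])/2),c['cx'],c['cy']])
    if f: cv2.imwrite(f'pics/{f}.png',p[:,:,::-1])
def world(n,u=None,v=None,z=None):
    s=np.load(n+'.npz'); f,cx,cy=s['k']; R,t=s['R'],s['t']
    if u is None:
        v,u=np.mgrid[:400,:640]; d=s['d']
    elif z is not None:
        r=R.T@np.array([(u-cx)/f,(v-cy)/f,1]); o=-R.T@t; return o+r*(z-o[2])/r[2]
    else: d=s['d'][v,u]
    P=np.stack([(u-cx)/f*d,(v-cy)/f*d,d],-1)
    return (P-t)@R
E
python3 - <<'E'
from h import *
grab('top','top1'); grab('scene','scene1')
o=bot.get_obs(); print(o['clock'],o['eef_pos'],o['tool_rot'],o['grip_width'])
E
```

```text
0.1 [0.13888348 0.47976155 0.24749339] [ 1.40445202e-01  9.90087996e-01 -9.40651561e-04 -1.40720071e-04] 0.0852946656717916
```

View pics/top1.png

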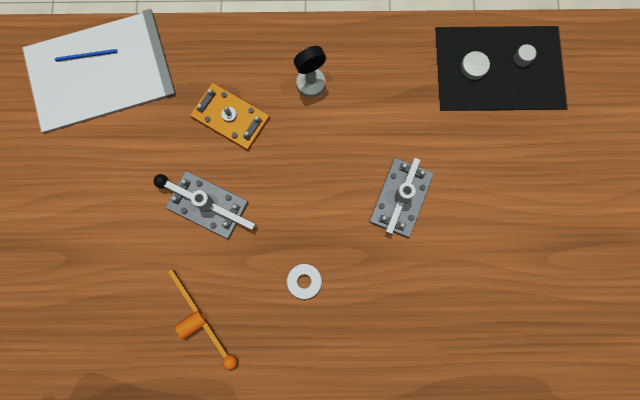

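View pics/scene1.png

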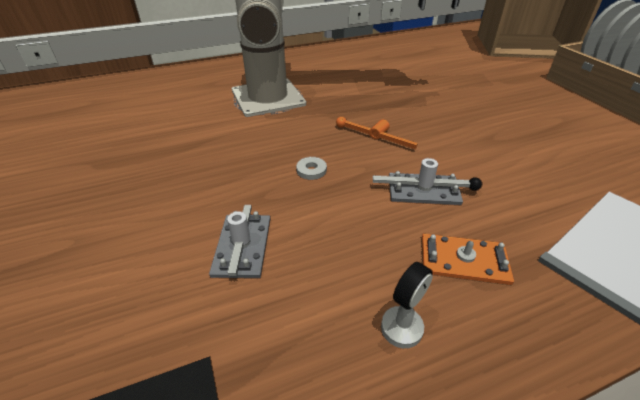

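The top view shows the ball at (161,181), its hub at (200,198) and the plain arm's end at (254,227). The plain beam's hub is at (407,190).

Run:
```python
from h import *
for n,u,v,z in [('ball',161,181,.025),('hub',200,198,.076),('end',254,227,.03),('plainhub',407,190,.076)]:
    print(n,world('top',u,v,z),world('top',u,v))
P=world('top').reshape(-1,3)
h=world('top',200,198,.076)
m=(abs(P[:,2]-.076)<.004)&(np.hypot(*(P[:,:2]-h[:2]).T)<.04); q=P[m]
print(m.sum(),q.mean(0),q.min(0),q.max(0))
print('scene hub',world('scene',429,163,.076)); print('ball',world('scene',476,184,.025),'end',world('scene',374,180,.03))
P=world('scene').reshape(-1,3); m=(abs(P[:,2]-.076)<.003)&(np.hypot(*(P[:,:2]-h[:2]).T)<.04);q=P[m];print(m.sum(),q.mean(0),q.min(0),q.max(0))
from scipy.spatial.transform import Rotation as Ro
print(Ro.from_quat(bot.get_obs()['tool_rot']).as_matrix())
```

```text
ball [0.61964783 0.28863118 0.025     ] [0.61644048 0.28429816 0.03823879]
hub [0.57202537 0.19303042 0.076     ] [0.57875181 0.20105563 0.04329118]
end [0.51980052 0.09144534 0.03      ] [0.52342477 0.09479308 0.00492023]
plainhub [ 0.58443609 -0.21701803  0.076     ] [ 0.59108187 -0.22250623  0.04558928]
168 [0.57221489 0.19492518 0.075882  ] [0.55573223 0.17879008 0.07210475] [0.5886415  0.21153511 0.0795458 ]
scene hub [0.57470642 0.19416903 0.076     ]
ball [0.62212441 0.29308926 0.025     ] end [0.53220682 0.09194465 0.03      ]
108 [0.57522791 0.19584425 0.07510042] [0.55780356 0.18081432 0.07305726] [0.59054135 0.21328317 0.07858396]
[[-9.60550251e-01  2.78105953e-01 -5.42870503e-04]
 [ 2.78106483e-01  9.60548521e-01 -1.82312872e-03]
 [ 1.44305080e-05 -1.90218256e-03 -9.99998191e-01]]
```

Emit:
apply_moves([
  [[-0.155,-0.048,0],[0,0,0],1],
  [[-0.155,-0.048,0],[0,0,0],1],
  [[-0.155,-0.048,0],[0,0,0],1],
  [[-0.155,-0.048,0],[0,0,0],1],
  [[-0.155,-0.048,0],[0,0,0],1],
  [[-0.155,-0.048,0],[0,0,0],1],
  [[-0.155,-0.048,0],[0,0,0],1],
  [[-0.155,-0.048,0],[0,0,0],1],
])

```text
clock: 0.77
eef_pos: [0.3568, 0.3363, 0.2479]
tool_rot: [0.14, 0.99, -0.0, -0.0]
ft_force: [0.1, 0.6, -0.3]
grip_width: 0.0855
grasp_force: 0.0
```

Emit:
apply_moves([
  [[-0.155,-0.048,0],[0,0,0],1],
  [[-0.155,-0.048,0],[0,0,0],1],
  [[-0.155,-0.048,0],[0,0,0],1],
  [[-0.155,-0.048,0],[0,0,0],1],
  [[-0.155,-0.048,0],[0,0,0],1],
  [[-0.155,-0.048,0],[0,0,0],1],
  [[-0.155,-0.048,0],[0,0,0.03],1],
  [[-0.14,-0.048,0],[0,0,0.03],1],
])

```text
clock: 1.43
eef_pos: [0.5696, 0.1923, 0.2475]
tool_rot: [0.235, 0.972, -0.0, -0.0]
ft_force: [0.0, 0.2, 0.3]
grip_width: 0.0854
grasp_force: 0.0
```

Run:
```python
from h import *
grab('wrist','w1')
o=bot.get_obs(); print(o['clock'],o['eef_pos'],o['tool_rot'],o['joint_pos'])
```

```text
1.4833 [0.57309766 0.18837581 0.24689408] [ 0.23932787  0.97093696 -0.00133054  0.00134849] [ 0.31932412  0.45019931  0.30154931  1.42127849 -0.00368809  0.80267049]
```

View pics/w1.png

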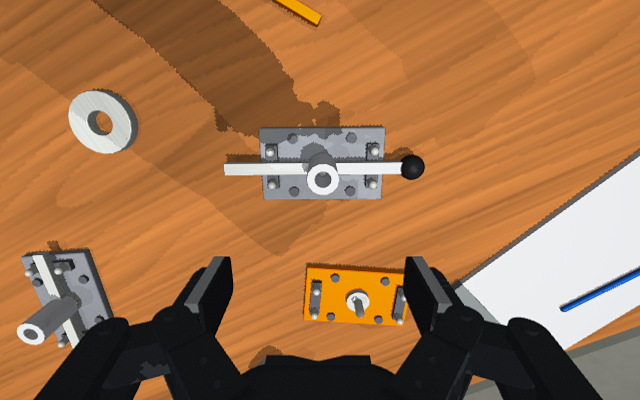

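The wrist view shows the beam's hub hole at (322,180), the ball at (412,167) and the plain end at (225,169). The plate corners are near (261,128), (384,126), (383,199) and (263,199).

Run:
```python
from h import *
for n,u,v,z in [('hub',322.5,180,.076),('ball',412,167,.025),('end',225,169.5,.03),('c1',261,128,.012),('c2',384,126,.012),('c3',383,199,.012),('c4',263,199,.012)]:
    print(n,world('wrist',u,v,z))
P=world('wrist').reshape(-1,3);h=np.array([.573,.195]); m=(abs(P[:,2]-.076)<.003)&(np.hypot(*(P[:,:2]-h).T)<.04);q=P[m]
print(m.sum(),q.mean(0),(q.min(0)+q.max(0))/2,q.max(0)-q.min(0))
m=(abs(P[:,2]-.012)<.003)&(np.hypot(*(P[:,:2]-h).T)<.11)
print(m.sum(),cv2.minAreaRect(P[m][:,:2].astype('f4')*1000))
m=(abs(P[:,2]-.030)<.003)&(np.hypot(*(P[:,:2]-h).T)<.135)
print(m.sum(),cv2.minAreaRect(P[m][:,:2].astype('f4')*1000))
s=np.load('wrist.npz');a=cv2.resize(s['p'][90:230,200:440],None,fx=3,fy=3,interpolation=2);cv2.imwrite('pics/w1c.png',a[:,:,::-1])
```

```text
hub [0.57346177 0.19517534 0.076     ]
ball [0.62115789 0.29014467 0.025     ]
end [0.52214769 0.0944415  0.03      ]
c1 [0.5008137  0.15225811 0.012     ]
c2 [0.56486694 0.28134876 0.012     ]
c3 [0.64792185 0.24438844 0.012     ]
c4 [0.57810514 0.10907602 0.012     ]
602 [0.57186022 0.19582447 0.07543686] [0.57249611 0.19542237 0.07525927] [0.03313567 0.03312443 0.0044812 ]
5425 ((572.5858764648438, 195.583251953125), (149.9364013671875, 90.0966796875), 63.24011993408203)
2112 ((572.9117431640625, 197.49197387695312), (233.45706176757812, 49.44213104248047), 62.76941680908203)
```

View pics/w1c.png

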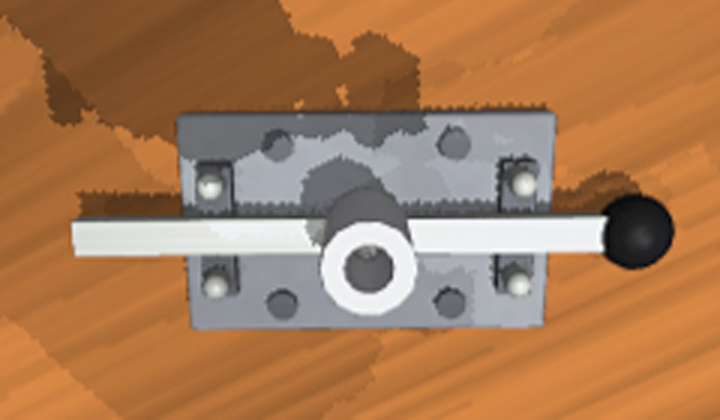

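Emit:
apply_moves([
  [[0.01,0.02,0.1],[0,0,0],1],
  [[0.01,0.01,0.15],[0,0,0],1],
  [[0,0,0.15],[0,0,0],1],
  [[0,0,0.1],[0,0,0],1],
  [[0,0,0],[0,0,0],1],
  [[0,0,0],[0,0,0],1],
  [[0,0,0],[0,0,0],1],
  [[0,0,0],[0,0,0],1],
])

```text
clock: 2.15
eef_pos: [0.5686, 0.2011, 0.1505]
tool_rot: [0.233, 0.972, 0.001, 0.002]
ft_force: [0.2, 0.0, 0.7]
grip_width: 0.0854
grasp_force: 0.0
```

```bash
cat > e.py <<'E'
from h import *
import sys
from scipy.spatial.transform import Rotation as Ro
o=bot.get_obs(); R=Ro.from_quat(o['tool_rot']); M=R.as_matrix()
t=np.array([float(a) for a in sys.argv[1:4]])
print(o['clock'],o['eef_pos'],'yaw y',np.degrees(np.arctan2(M[1,1],M[0,1])),'z axis',M[:,2],'shift needed',M.T@(t-o['eef_pos'])/.2,'j6',o['joint_pos'][5],o['ft_force'],o['ft_torque'],o['grip_width'])
E
python3 e.py .5726 .1956 .057
```

```text
2.15 [0.56859632 0.20111734 0.15046447] yaw y 63.06392094895896 z axis [ 0.00356446  0.00123877 -0.99999288] shift needed [-0.02912057 -0.01679627  0.46735619] j6 0.8101114312123464 [0.24775728 0.03610425 0.73058004] [-0.02669005 -0.00702784  0.00410841] 0.08544580426492254
```

Emit:
apply_moves([
  [[-0.015,-0.009,0],[0,0,0],1],
  [[-0.014,-0.008,0],[0,0,0],1],
  [[0,0,0.1],[0,0,0],1],
  [[0,0,0.1],[0,0,0],1],
  [[0,0,0.06],[0,0,0],1],
  [[0,0,0],[0,0,0],1],
  [[0,0,0],[0,0,0],1],
  [[0,0,0],[0,0,0],1],
])

```text
clock: 2.82
eef_pos: [0.5719, 0.195, 0.0977]
tool_rot: [0.233, 0.972, 0.001, 0.001]
ft_force: [0.7, -0.5, 0.1]
grip_width: 0.0854
grasp_force: 0.0
```

```bash
python3 e.py .5726 .1956 .057
```

```text
2.8167 [0.57192588 0.19503544 0.09765516] yaw y 63.040683141593995 z axis [ 2.08845695e-03  6.55554749e-04 -9.99997604e-01] shift needed [-0.00140656  0.00373289  0.20328422] j6 0.7992036826466037 [ 0.69685883 -0.54927821  0.09790691] [-0.00373378 -0.00486661 -0.039621  ] 0.08537776408616943
```

Emit:
apply_moves([
  [[-0.0015,0.0035,0.06],[0,0,0],1],
  [[0,0,0.07],[0,0,0],1],
  [[0,0,0.05],[0,0,0],1],
  [[0,0,0.022],[0,0,0],1],
  [[0,0,0],[0,0,0],1],
  [[0,0,0],[0,0,0],1],
  [[0,0,0],[0,0,0],1],
  [[0,0,0],[0,0,0],1],
])

```text
clock: 3.48
eef_pos: [0.5722, 0.1957, 0.0569]
tool_rot: [0.233, 0.972, 0.0, 0.001]
ft_force: [0.4, 0.0, 0.2]
grip_width: 0.0856
grasp_force: 0.0
```

```bash
python3 e.py .5726 .1956 .057
```

```text
3.4833 [0.57219217 0.19565192 0.05685319] yaw y 63.05425581669894 z axis [ 1.57847990e-03  5.55206624e-04 -9.99998600e-01] shift needed [-0.00193628  0.0006935  -0.00073099] j6 0.7997567553377619 [0.44081567 0.02920304 0.17152896] [-0.05719584 -0.01223427 -0.004454  ] 0.08555601318760933
```

Well aligned; close.

Emit:
apply_moves([
  [[0,0,0],[0,0,0],0],
  [[0,0,0],[0,0,0],0],
  [[0,0,0],[0,0,0],0],
  [[0,0,0],[0,0,0],0],
  [[0,0,0],[0,0,0],0],
  [[0,0,0],[0,0,0],0],
  [[0,0,0],[0,0,0],0],
  [[0,0,0],[0,0,0],0],
])

```text
clock: 4.15
eef_pos: [0.5719, 0.1957, 0.0563]
tool_rot: [0.233, 0.972, 0.0, 0.0]
ft_force: [0.0, 1.5, 2.5]
grip_width: 0.032
grasp_force: 60.1
```

Emit:
apply_moves([
  [[0,0,-0.02],[0,0,0],0],
  [[0,0,-0.04],[0,0,0],0],
  [[0,0,-0.04],[0,0,0],0],
  [[0,0,0],[0,0,0],0],
  [[0,0,0],[0,0,0],0],
  [[0,0,0],[0,0,0],0],
  [[0,0,0],[0,0,0],0],
  [[0,0,0],[0,0,0],0],
])

```text
clock: 4.82
eef_pos: [0.5711, 0.1953, 0.0755]
tool_rot: [0.233, 0.972, -0.0, -0.0]
ft_force: [-0.2, 0.5, -2.9]
grip_width: 0.0316
grasp_force: 60.2
```

```bash
python3 e.py .5726 .1956 .077
```

```text
4.8167 [0.57113441 0.19526817 0.07547069] yaw y 63.05384264953817 z axis [-9.48311546e-04 -3.87875107e-04 -9.99999475e-01] shift needed [-0.00577541  0.00479378 -0.00765415] j6 0.799764462485475 [-0.15481236  0.46141404 -2.92554834] [ 0.05424358  0.01981575 -0.00409689] 0.03163606234661481
```

Emit:
apply_moves([
  [[-0.005,0.004,-0.05],[0,0,0],0],
  [[0,0,-0.08],[0,0,0],0],
  [[0,0,-0.08],[0,0,0],0],
  [[0,0,-0.06],[0,0,0],0],
  [[0,0,-0.03],[0,0,0],0],
  [[0,0,0],[0,0,0],0],
  [[0,0,0],[0,0,0],0],
  [[0,0,0],[0,0,0],0],
])

```text
clock: 5.48
eef_pos: [0.5721, 0.1955, 0.135]
tool_rot: [0.233, 0.972, -0.0, -0.001]
ft_force: [-0.4, 0.5, -2.9]
grip_width: 0.032
grasp_force: 60.3
```

Run:
```python
from h import *
grab('wrist','w2');grab('scene')
o=bot.get_obs(); print(o['clock'],o['eef_pos'],o['tool_rot'],o['ft_force'])
s=np.load('scene.npz')['p'][80:240,320:560]
w=cv2.imread('pics/w2.png')
cv2.imwrite('pics/c2.png',np.vstack([w[:230],cv2.resize(s,None,fx=8/3,fy=2)[:,:,::-1]]))
```

```text
5.5833 [0.57203637 0.19541791 0.13473029] [ 2.32989078e-01  9.72478661e-01 -6.18091973e-04 -9.80917337e-04] [-0.15174167  0.32972413 -3.30194686]
```

View pics/c2.png

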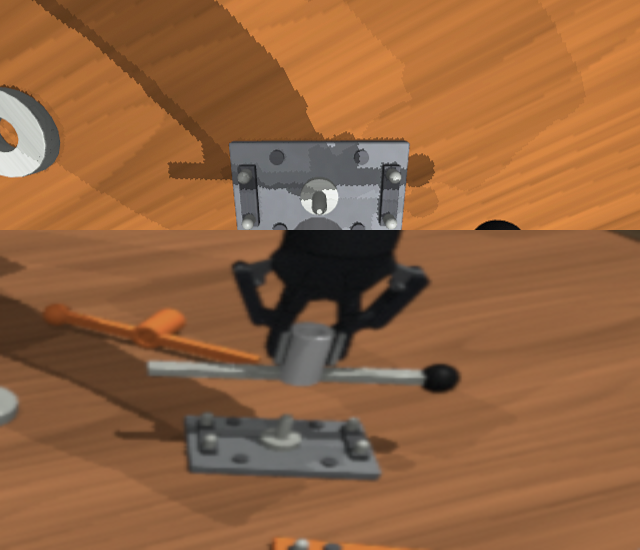

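The beam is level in the jaws and clear of the pin. I'll turn it now.

Emit:
apply_moves([
  [[0,0,0],[0,0,-0.01],0],
  [[0,0,0],[0,0,-0.02],0],
  [[0,0,0],[0,0,-0.03],0],
  [[0,0,0],[0,0,-0.035],0],
  [[0,0,0],[0,0,-0.035],0],
  [[0,0,0],[0,0,-0.035],0],
  [[0,0,0],[0,0,-0.035],0],
  [[0,0,0],[0,0,-0.035],0],
])

```text
clock: 6.25
eef_pos: [0.5723, 0.1955, 0.1349]
tool_rot: [-0.136, 0.991, -0.0, -0.001]
ft_force: [-1.1, -0.1, -4.0]
grip_width: 0.0318
grasp_force: 60.3
```

Emit:
apply_moves([
  [[0,0,0],[0,0,-0.035],0],
  [[0,0,0],[0,0,-0.035],0],
  [[0,0,0],[0,0,-0.035],0],
  [[0,0,0],[0,0,-0.035],0],
  [[0,0,0],[0,0,-0.035],0],
  [[0,0,0],[0,0,-0.035],0],
  [[0,0,0],[0,0,-0.035],0],
  [[0,0,0],[0,0,-0.035],0],
])

```text
clock: 6.92
eef_pos: [0.5722, 0.1955, 0.1349]
tool_rot: [-0.545, 0.838, 0.0, -0.001]
ft_force: [-0.2, 0.5, -2.6]
grip_width: 0.0316
grasp_force: 60.3
```

Emit:
apply_moves([
  [[0,0,0],[0,0,-0.035],0],
  [[0,0,0],[0,0,-0.035],0],
  [[0,0,0],[0,0,-0.035],0],
  [[0,0,0],[0,0,-0.035],0],
  [[0,0,0],[0,0,-0.035],0],
  [[0,0,0],[0,0,-0.035],0],
  [[0,0,0],[0,0,-0.035],0],
  [[0,0,0],[0,0,-0.035],0],
])

```text
clock: 7.58
eef_pos: [0.5723, 0.1955, 0.1349]
tool_rot: [0.85, -0.526, -0.001, 0.001]
ft_force: [-0.3, -0.4, -2.7]
grip_width: 0.0323
grasp_force: 60.3
```

Emit:
apply_moves([
  [[0,0,0],[0,0,-0.035],0],
  [[0,0,0],[0,0,-0.035],0],
  [[0,0,0],[0,0,-0.035],0],
  [[0,0,0],[0,0,-0.03],0],
  [[0,0,0],[0,0,-0.03],0],
  [[0,0,0],[0,0,-0.02],0],
  [[0,0,0],[0,0,0],0],
  [[0,0,0],[0,0,0],0],
])

```text
clock: 8.25
eef_pos: [0.5724, 0.1955, 0.1352]
tool_rot: [0.964, -0.264, -0.001, 0.0]
ft_force: [-0.1, -0.1, -3.2]
grip_width: 0.0316
grasp_force: 60.3
```

```bash
python3 e.py .5726 .1956 .135
python3 - <<'E'
from h import *
grab('wrist')
w=np.load('wrist.npz')['p'];grab('scene');s=np.load('scene.npz')['p'][80:240,320:560]
cv2.imwrite('pics/c3.png',np.vstack([w[:290],cv2.resize(s,None,fx=8/3,fy=1.9)])[:,:,::-1])
P=world('wrist').reshape(-1,3);h=np.array([.5726,.1956])
m=(abs(P[:,2]-.012)<.003)&(np.hypot(*(P[:,:2]-h).T)<.11)
print(m.sum(),cv2.minAreaRect(P[m][:,:2].astype('f4')*1000))
E
```

```text
8.25 [0.57240099 0.19554127 0.13515685] yaw y -120.64218371987533 z axis [-1.33840009e-03 -4.57544849e-04 -9.99999000e-01] shift needed [ 0.00070715 -0.00076063  0.00078278] j6 -2.2775987809468887 [-0.09083988 -0.13914626 -3.19559159] [-0.01273018  0.01550905  0.01607591] 0.03162602856814565
11199 ((575.6644897460938, 194.61489868164062), (150.23150634765625, 86.35140991210938), 62.81166458129883)
```

View pics/c3.png

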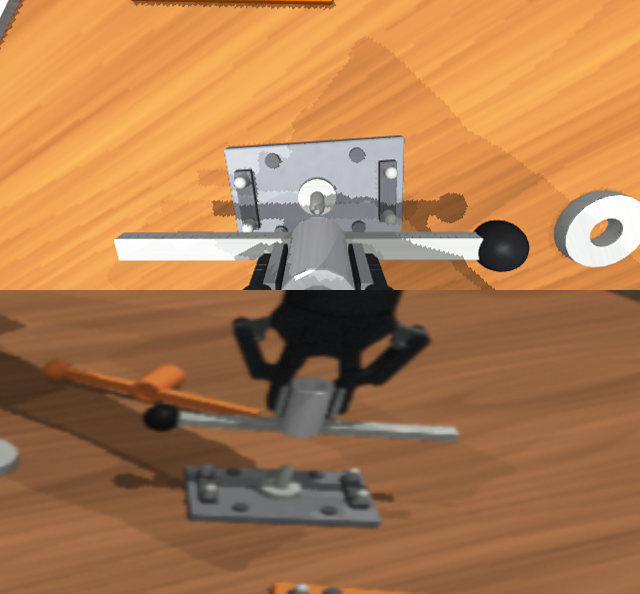

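Turned; still 3.7° of yaw to go. After that I'll lower to just over the tip.

Emit:
apply_moves([
  [[0,0,0],[0,0,-0.0105],0],
  [[0,0,0],[0,0,-0.0105],0],
  [[0.001,-0.001,0.05],[0,0,0],0],
  [[0,0,0.08],[0,0,0],0],
  [[0,0,0.06],[0,0,0],0],
  [[0,0,0.02],[0,0,0],0],
  [[0,0,0],[0,0,0],0],
  [[0,0,0],[0,0,0],0],
])

```text
clock: 9.02
eef_pos: [0.573, 0.1958, 0.0936]
tool_rot: [0.973, -0.232, -0.0, 0.0]
ft_force: [0.5, -0.0, -2.2]
grip_width: 0.032
grasp_force: 60.3
```

```bash
python3 e.py .5728 .1956 .0565
```

```text
9.0167 [0.57297611 0.19576153 0.09361097] yaw y -116.80126321533324 z axis [-5.72933462e-04 -1.38678978e-04 -9.99999826e-01] shift needed [-0.00033849  0.00104701  0.18555544] j6 -2.344624425063014 [ 0.48807124 -0.01225176 -2.16521947] [-0.00401781  0.02459376 -0.04427472] 0.03199972430480934
```

Emit:
apply_moves([
  [[0,0,0.02],[0,0,0],0],
  [[0,0,0.025],[0,0,0],0],
  [[0,0,0.025],[0,0,0],0],
  [[0,0,0.025],[0,0,0],0],
  [[0,0,0.025],[0,0,0],0],
  [[0,0,0.02],[0,0,0],0],
  [[0,0,0],[0,0,0],0],
  [[0,0,0],[0,0,0],0],
])

```text
clock: 9.68
eef_pos: [0.5728, 0.1957, 0.0654]
tool_rot: [0.973, -0.231, -0.0, 0.0]
ft_force: [-0.2, -0.1, -3.1]
grip_width: 0.0316
grasp_force: 60.3
```

```bash
python3 e.py .5726 .1956 .0565
```

```text
9.6833 [0.572767   0.19565074 0.06540108] yaw y -116.76743322280304 z axis [-9.23366008e-04 -3.55672255e-04 -9.99999510e-01] shift needed [-0.00060172  0.00056996  0.04450624] j6 -2.3452326197954934 [-0.21900662 -0.12513749 -3.05764545] [-0.00015666  0.00271241  0.01438755] 0.03161421682036178
```

No contact force, so the hub is on the pin without touching. I'll lower the rest slowly.

Emit:
apply_moves([
  [[0,0,0.015],[0,0,0],0],
  [[0,0,0.012],[0,0,0],0],
  [[0,0,0.008],[0,0,0],0],
  [[0,0,0.005],[0,0,0],0],
  [[0,0,0.003],[0,0,0],0],
  [[0,0,0],[0,0,0],0],
  [[0,0,0],[0,0,0],0],
  [[0,0,0],[0,0,0],0],
])

```text
clock: 10.35
eef_pos: [0.5732, 0.1958, 0.0574]
tool_rot: [0.973, -0.231, 0.0, -0.0]
ft_force: [-0.6, -0.0, -2.1]
grip_width: 0.0317
grasp_force: 60.3
```

```bash
python3 e.py .5726 .1956 .0565
```

```text
10.35 [0.57316021 0.19581528 0.05743781] yaw y -116.76360814220278 z axis [ 2.52956829e-04  6.83814113e-05 -9.99999966e-01] shift needed [-0.00201718  0.00222327  0.00468827] j6 -2.3452623554548864 [-0.58408031 -0.02770729 -2.11883913] [ 0.02302158 -0.04131184  0.03964885] 0.03166752033518535
```

Emit:
apply_moves([
  [[0,0,0.003],[0,0,0],0],
  [[0,0,0.003],[0,0,0],0],
  [[0,0,0.002],[0,0,0],0],
  [[0,0,0],[0,0,0],0],
  [[0,0,0],[0,0,0],0],
  [[0,0,0],[0,0,0],0],
  [[0,0,0],[0,0,0],0],
  [[0,0,0],[0,0,0],0],
])

```text
clock: 11.02
eef_pos: [0.5732, 0.1958, 0.0563]
tool_rot: [0.973, -0.231, 0.0, -0.0]
ft_force: [-1.9, 0.0, 4.8]
grip_width: 0.0316
grasp_force: 61.2
```

```bash
python3 e.py .5726 .1956 .0565
```

```text
11.0167 [0.57324729 0.1958303  0.05632378] yaw y -116.76565593229343 z axis [ 6.72564559e-04  1.78354200e-04 -9.99999758e-01] shift needed [-0.00237065  0.00248524 -0.00088347] j6 -2.345234598346991 [-1.91018480e+00  4.63963340e-03  4.76582031e+00] [-0.30011411  0.58327139 -0.01767451] 0.03155767916325617
```

It makes contact at the original seated height. Releasing and retreating upward.

Emit:
apply_moves([
  [[0,0,0],[0,0,0],0.7],
  [[0,0,0],[0,0,0],1],
  [[0,0,0],[0,0,0],1],
  [[0,0,0],[0,0,0],1],
  [[0,0,0],[0,0,0],1],
  [[0,0,0],[0,0,0],1],
  [[0,0,0],[0,0,0],1],
  [[0,0,0],[0,0,0],1],
])

```text
clock: 11.68
eef_pos: [0.5731, 0.1958, 0.0557]
tool_rot: [0.973, -0.231, 0.0, 0.0]
ft_force: [-0.3, -0.8, -0.9]
grip_width: 0.0857
grasp_force: 0.0
```

Emit:
apply_moves([
  [[0,0,-0.05],[0,0,0],1],
  [[0,0,-0.1],[0,0,0],1],
  [[0,0,-0.15],[0,0,0],1],
  [[0,0,-0.15],[0,0,0],1],
  [[0,0,-0.15],[0,0,0],1],
  [[0,0,-0.1],[0,0,0],1],
  [[0,0,0],[0,0,0],1],
  [[0,0,0],[0,0,0],1],
])

```text
clock: 12.35
eef_pos: [0.5741, 0.1961, 0.1983]
tool_rot: [0.973, -0.231, 0.002, -0.001]
ft_force: [0.3, 0.2, -0.3]
grip_width: 0.0852
grasp_force: 0.0
```

Run:
```python
from h import *
grab('wrist','w4');grab('scene')
w=np.load('wrist.npz')['p'];s=np.load('scene.npz')['p'][100:220,320:560]
cv2.imwrite('pics/c4.png',np.vstack([w[60:290],cv2.resize(s,(640,320))])[:,:,::-1])
P=world('wrist').reshape(-1,3);h=np.array([.5726,.1956]);d=np.hypot(*(P[:,:2]-h).T)
for z,r in((.076,.04),(.012,.11)):
    m=(abs(P[:,2]-z)<.003)&(d<r);q=P[m];print(m.sum(),q.mean(0),(q.min(0)+q.max(0))/2,cv2.minAreaRect(q[:,:2].astype('f4')*1000))
o=bot.get_obs(); print(o['clock'],o['eef_pos'])
```

```text
819 [0.57478796 0.19508005 0.07542386] [0.57434423 0.19514497 0.07524991] ((574.2997436523438, 195.37506103515625), (32.80760955810547, 32.76453399658203), 76.28585052490234)
6776 [0.58098575 0.19188283 0.01166038] [0.57394995 0.19561376 0.012016  ] ((574.0326538085938, 195.53787231445312), (150.09552001953125, 88.9635238647461), 63.24665832519531)
12.45 [0.57248074 0.19558971 0.19514167]
```

View pics/c4.png

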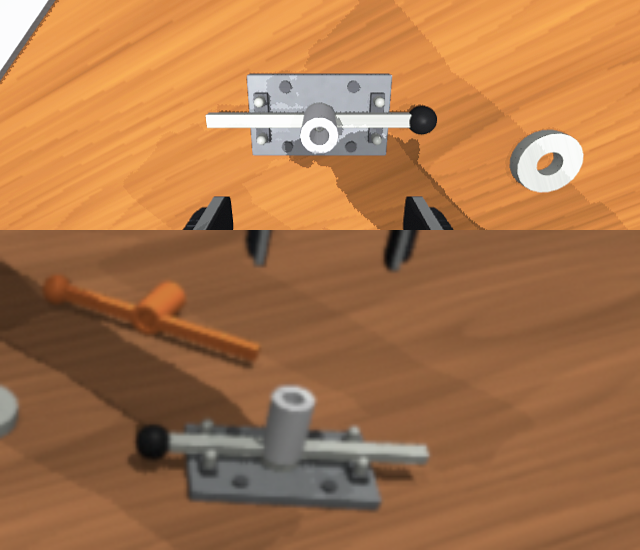

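The beam is seated and level between the posts, with the ball end swapped. The hub top is at 75.4 mm and the hub is within 1 mm of the plate's centre.

```bash
python3 -c "
from workcell import bot
print(bot.job_done())"
```

```text
the job is handed in; nothing more can be done
None
```

The ball-ended beam is turned end for end and back on its own pin, fully down and level between the guide posts. The plain beam was not touched, and the job was handed in at about 12.5 s; the hand-in gave no verdict.

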